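Set the airing door of a medicine cabinet to its widest stay hole

ROBOT

A 7-joint arm with a two-finger parallel gripper is mounted at the origin on the work surface. World frame = base frame: x ahead of the robot, y to its left, z up, the work surface at z = 0. Lengths are in m, angles in rad, forces in N, time in s.
With the tool pointing down it reaches from about 0.425 to 0.95 m from the base axis. Payload 4.7 kg.
Tool frame: the origin (TCP) lies on the centre line of the jaws, within the pads' length; the fingertips stand 11 mm ahead of it and the grasp point (between the pads) lies 8 mm behind it; z points along the fingers, x is the direction in which the jaws open and shut, and the axes are right-handed (so a half turn about z gives the same grasp; the last joint's range is limited). The gripper opens to 85 mm and grips with 20 to 120 N. Pads are 22 mm wide; open, the fingers measure 114 mm over their backs; the gripper's body (76 mm by 85 mm) begins 54 mm behind the grasp point. The pads swing forward as they close: fully open they stand 13 mm farther back than shut.
Start: joints at [1.105, 0.469, -0.049, 1.532, 0.024, 1.141, -0.082], TCP at [0.286, -0.612, 0.242] pointing down, gripper open.
Joint ranges: [-2.59, 2.59], [-0.33, 1.99], [-1.39, 1.29], [0.1, 2.45], [-1.04, 4.18], [0.21, 1.99], [-2.66, 2.66]. Speed limits (rad/s): [2.57, 2.57, 3.14, 3.14, 3.14, 3.14, 3.14].

INTERFACE

Orientations are given as a rotation vector (axis times angle).
In Python, from bench import status, grab_frame, close_job gives the robot as it stands.
- The arm moves only by the tool step_arm, never from a script. Its argument "motion" is a list of rows, each an object of numbers: "jaw": the closure, from -1 (fully open) to 1 (shut); "x", "y", "z": the shift along the tool's x, y, z in cm; "yaw": the turn about the tool's z in degrees. In form: [{"jaw": .., "x": .., "y": .., "z": .., "yaw": ..}, ...]. A call has 1 to 10 rows; each row is the pose to reach, as a shift and turn from the pose commanded when the call began, along the tool's axes at that moment; what a row does not reach only later rows make up. A row lasts 1/12 s, in which the tool goes at most 41.7 mm and 7.16 degrees, less where a joint would pass 70% of its speed; a pose out of reach is approached as far as the arm can. A call with a gripper value outside its range is refused whole. The fingers move at their own pace and stop on an object; the grip force is fixed at half the most. Time passes only in rows, so rows that repeat a pose let the fingers close. It gives the time, the measured TCP pose, the force and the opening at its end, in the units of the state.
- status.state(): the state, without advancing time (a new reading comes with each control period).
- grab_frame(name): name is "scene" or "top" or "wrist"; returns a dict with "pixels" (400x640x3 uint8, red, green, blue), "mtx" (3x3 intrinsics, pixels), "k1" (the pictures are not rectified: a ray, as slopes to the right and down, at radius r is drawn at 1 + k1 r^2 times it, then the intrinsics apply), "extrinsics" (4x4, takes a point from camera to world coordinates). Camera axes: x right, y down, z forward; pixel columns grow to the right and rows downward; lengths in m; the calibration is good to about 2 mm. A picture is of the moment at which its call begins. There is no depth.
- close_job(): hands the job in, once; it reports no verdict.
The state is a dict: "t": time; "q": joint angles; "dq": joint speeds; "effort": joint torques, N m; "tcp_pos": TCP position; "eef_rot": TCP orientation; "contact_force": force on the tool from outside, world axes, zero at the start; "torque": the same for the moment, N m; "grip_width": finger opening in m.
Only numpy, scipy, OpenCV 4.12 (cv2) and the standard library are available. Lean on these libraries where they do the work, as an engineer would, in place of code of your own. Each camera call takes 0.05 s, during which the arm holds its last target.

TASK

The vent door of the grey medicine cabinet is propped ajar by a flat steel stay lying over a pin on the cabinet's top. Lift the stay off the pin by its knob, draw the door open against its closing spring without letting it fall shut, and set the stay's last hole, the one nearest the knob, over the pin so that the stay lies flat on the cabinet top with the pin standing fully through it. Feel for the hole gently rather than pressing the stay hard on the pin, leave the cartons and bottles where they are, and let go.

Things in the scene. Friction and masses are not known exactly. Their poses are not given: they have to be found in the camera images.
- cabinet: Grey sheet-metal medicine cabinet fixed to the bench, 220 deep (x) x 250 wide (y) x 180 high mm; origin at the centre of its underside, -x is its door side. Its flat top is 180 mm above the bench.
- door (a joint): The cabinet's vent door, hinged about a vertical axis: opening angle in rad, 0 shut, at most 1.3; it starts at about 0.25. A spring pulls it shut with a torque of 0.5 x (angle + 0.6) N m, so the stay pushes away from the door with about 2.5 to 5 N; if let go off the pin, the door falls shut.
- door_hinge (a point): Axis of the door hinge, at the level of the cabinet's top; in the cabinet's frame at x -118, y +115 mm. The pivot stud is 180 mm from this axis: at door angle a it is at hinge + 180 mm x (-sin a, -cos a) along the cabinet's x and y.
- stay: The stay: flat steel bar 256 long, 26 wide, 5 mm thick, about 0.2 kg, lying flat on the cabinet top. Origin on its underside at the centre of the 12 mm pivot hole at its door end; x runs along the bar towards the knob, z up. Four 10 mm holes lie at x = 110, 135, 160 and 185 mm; at the start the pin stands in the hole at 110 or the one at 135.
- pivot_stud (a point): Middle of the 9 mm stud on the door's top edge, at the level of the cabinet's top. It passes through the stay's pivot hole; its 18 mm head keeps the bar captive, with 1.5 mm play sideways and 4 mm upwards, so the bar can swing and tilt about it.
- stay_knob (a point): Point to grip: the middle of the stay's upright round black knob, 16 mm in diameter, on the bar 225 mm from the pivot hole; the knob rises from 5 to 41 mm above the bar's underside, this point is 29 mm above it.
- stay_last_hole (a point): Centre, on the bar's underside, of the last hole (10 mm), 185 mm from the pivot hole and 40 mm from the knob's axis: the one to go over the pin.
- pin_top (a point): Centre of the flat top of the fixed upright steel pin on the cabinet's top, 8 mm in diameter, 12 mm high (edges rounded by 0.7 mm). With the stay seated it stands 7 mm above the bar.
- red_carton: Bystander: red carton 50 x 40 x 30 mm on the cabinet's top. Origin under its centre.
- pill_jar: Bystander: small jar, 36 mm across, 50 mm high, on the cabinet's top. Origin under its centre.
- white_carton: Bystander: white carton 60 x 120 x 45 mm on the bench. Origin under its centre.
- tall_carton: Bystander: white carton 50 x 60 x 100 mm on the bench. Origin under its centre.
- green_carton: Bystander: green carton 70 x 50 x 40 mm on the bench. Origin under its centre.
- syrup_bottle: Bystander: brown bottle 56 mm across, 120 mm high, on the bench. Origin under its centre.
- long_carton: Bystander: white carton 140 x 45 x 40 mm on the bench. Origin under its centre.
- pin: The fixed steel pin itself; origin at its foot on the cabinet's top, 12 mm below its top point.

How it is judged:
On the way, in this order (a step that is already met when the one before it is completed fails the run):
1. the stay is lifted off the pin, its underside at or above the pin top (z of pin_top in the frame of stay below 0.001 m), for 0.1 s.
2. the last hole is down over the pin, the stay flat (horizontal distance between stay_last_hole and pin_top below 0.004 m and z of pin_top in the frame of stay above 0.0095 m and angle between stay's own z axis and vertical below 0.03 rad), for 0.2 s.
At the end, for the whole second after the job is handed in: The last hole's centre is within 4 mm of the pin's axis (its play is 1 mm), the pin stands at least 9.5 of its 12 mm through from the bar's underside, the stay is level within 0.03 rad, stay and door at rest (all of step 2 and linear speed of stay below 0.02 m/s and velocity of joint door between -0.05 and 0.05 rad/s); the robot touches nothing.
It fails at once if the stay is pressed on the pin with more than 25 N (contact force between stay and pin above 25 N).
It fails at once if the door falls shut (below 0.05 rad) (value of joint door below 0.05 rad).
It fails at once if a carton, jar or bottle is moved by more than 20 mm (distance of any of red_carton, pill_jar, white_carton, tall_carton, green_carton, syrup_bottle, long_carton from where it was at the start of the episode above 0.02 m).
It also fails if it takes over 42 s, if anything falls off the work surface, if the arm or the gripper's body presses on something with over 40 N, if the wrist force passes 120 N, or if a joint passes its speed limit or range.

## Working session

There is one attempt and no reset: what is moved stays moved. The work goes in short steps, Python scripts to look and compute and a tool call to move; the robot and the scene stay as the last step left them, time stands still between calls to the robot, and variables do not carry over. Pictures are saved under pics/ and viewed, and the job is handed in when it is done.

Besides the shell and the picture viewer there is one more tool, called by a JSON object that holds its "name" and its "arguments", one argument or row to a line. step_arm: Moves the arm, as the interface text tells. Its arguments: {"type":"object","properties":{"motion":{"type":"array","items":{"type":"object","properties":{"jaw":{"type":"number"},"x":{"type":"number"},"y":{"type":"number"},"z":{"type":"number"},"yaw":{"type":"number"}}}}},"required":["motion"]}

```bash
ls; mkdir -p pics; python3 - <<'E'
from bench import status, grab_frame
import cv2,numpy as np
s=status.state()
for k,v in s.items(): print(k,np.round(v,3))
for n in("scene","top","wrist"):
    f=grab_frame(n); cv2.imwrite(f"pics/{n}0.png",f["pixels"][:,:,::-1]); print(n,f["mtx"],f["k1"],np.round(f["extrinsics"],4))
    np.savez(f"pics/{n}0.npz",**f)
E
```

```text
pics
t 0.0
q [ 1.105  0.47  -0.049  1.534  0.024  1.141 -0.082]
dq [-0.001  0.001 -0.001  0.     0.001 -0.001 -0.   ]
effort [ 0.0000e+00 -5.1031e+01 -4.6000e-02 -2.3771e+01  1.1000e-02  8.0000e-03
  0.0000e+00]
tcp_pos [ 0.285 -0.611  0.241]
eef_rot [-2.649  1.687  0.003]
contact_force [-1.067  0.544  0.51 ]
torque [0.011 0.052 0.037]
grip_width 0.085
scene [[446.88636742   0.         323.36274083]
 [  0.         446.88636742 203.40526953]
 [  0.           0.           1.        ]] -0.07610985579812823 [[-0.8379  0.3065 -0.4517  1.1193]
 [ 0.5454  0.5031 -0.6704  0.8336]
 [ 0.0218 -0.8081 -0.5887  0.8713]
 [ 0.      0.      0.      1.    ]]
top [[395.04972796   0.         319.07324308]
 [  0.         395.04972796 199.80840397]
 [  0.           0.           1.        ]] 0.025200728708309292 [[ 0.0251 -0.9825  0.1848  0.3122]
 [-0.9997 -0.0253  0.0015  0.0047]
 [ 0.0032 -0.1848 -0.9828  1.2732]
 [ 0.      0.      0.      1.    ]]
wrist [[330.02483592   0.         319.32677843]
 [  0.         330.02483592 201.19088844]
 [  0.           0.           1.        ]] -0.011787759678629387 [[ 0.4232 -0.8734 -0.2411  0.3462]
 [-0.906  -0.4086 -0.11   -0.5819]
 [-0.0025  0.2649 -0.9643  0.3735]
 [ 0.      0.      0.      1.    ]]
```

View pics/scene0.png

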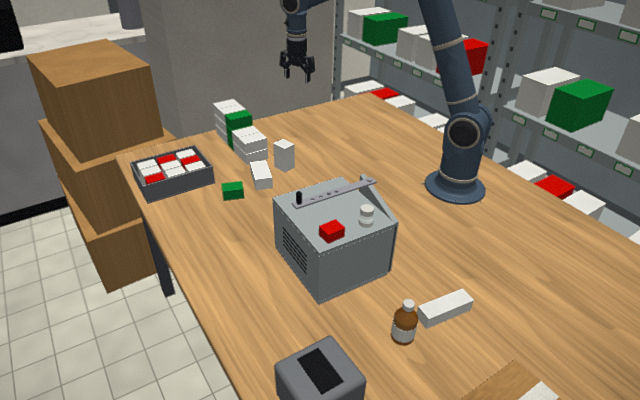

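View pics/top0.png

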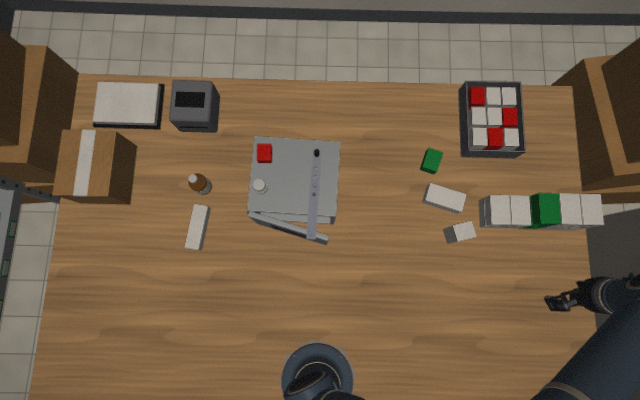

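View pics/wrist0.png

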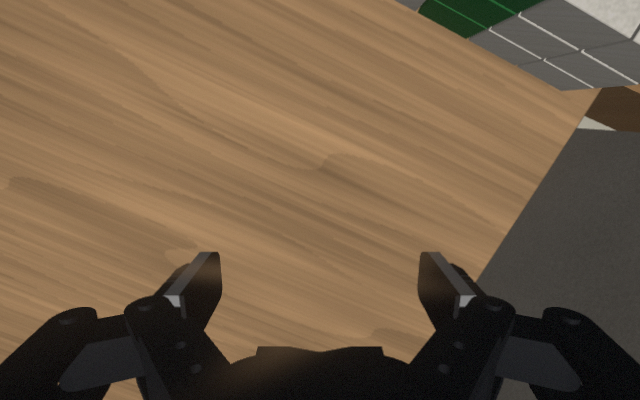

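The top view shows the cabinet around (295,180), the black knob at (317,153) and the bar running from there to the stud at about (311,238). The red carton is at (264,153), the jar at (260,185). I'll enlarge both views.

```bash
cat > h.py <<'E'
import numpy as np,cv2
from bench import status, grab_frame
from scipy.spatial.transform import Rotation as R
def ray(f,uv):
    K=f["mtx"];k=float(f["k1"]);d=np.array([(uv[0]-K[0,2])/K[0,0],(uv[1]-K[1,2])/K[1,1]])
    s=d.copy()
    for _ in range(20): s=d/(1+k*(s@s))
    E=f["extrinsics"]; return E[:3,3],E[:3,:3]@np.array([s[0],s[1],1])
def onz(f,uv,z):
    o,d=ray(f,uv); return o+d*(z-o[2])/d[2]
def proj(f,p):
    E=f["extrinsics"];c=E[:3,:3].T@(np.array(p)-E[:3,3]);s=c[:2]/c[2];s=s*(1+float(f["k1"])*(s@s))
    return f["mtx"][:2,:2]@s+f["mtx"][:2,2]
def two(f,a,g,b):
    o1,d1=ray(f,a);o2,d2=ray(g,b)
    t=np.linalg.lstsq(np.c_[d1,-d2],o2-o1,rcond=None)[0]
    p,q=o1+d1*t[0],o2+d2*t[1]; return (p+q)/2,np.linalg.norm(p-q)
def crop(f,x,y,w,h,s,name):
    cv2.imwrite(name,cv2.resize(f["pixels"][y:y+h,x:x+w,::-1],None,fx=s,fy=s,interpolation=cv2.INTER_CUBIC))
E
python3 - <<'E'
from h import *
f=dict(np.load("pics/top0.npz"));g=dict(np.load("pics/scene0.npz"))
crop(f,240,130,110,120,5,"pics/tc.png"); crop(g,265,165,140,140,5,"pics/sc.png")
E
```

```text
(no output)
```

View pics/tc.png

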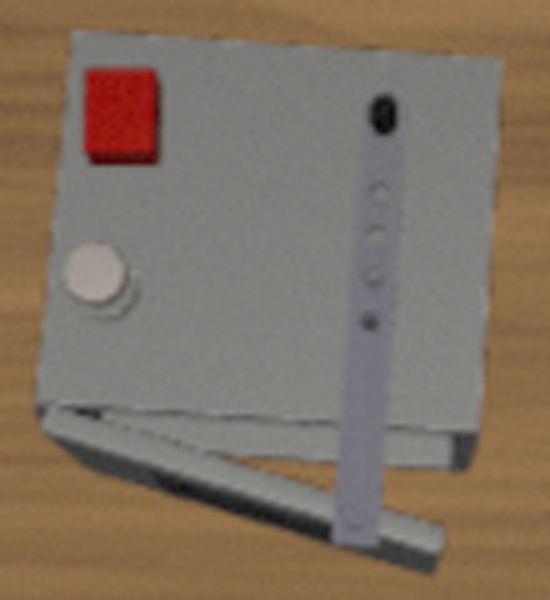

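View pics/sc.png

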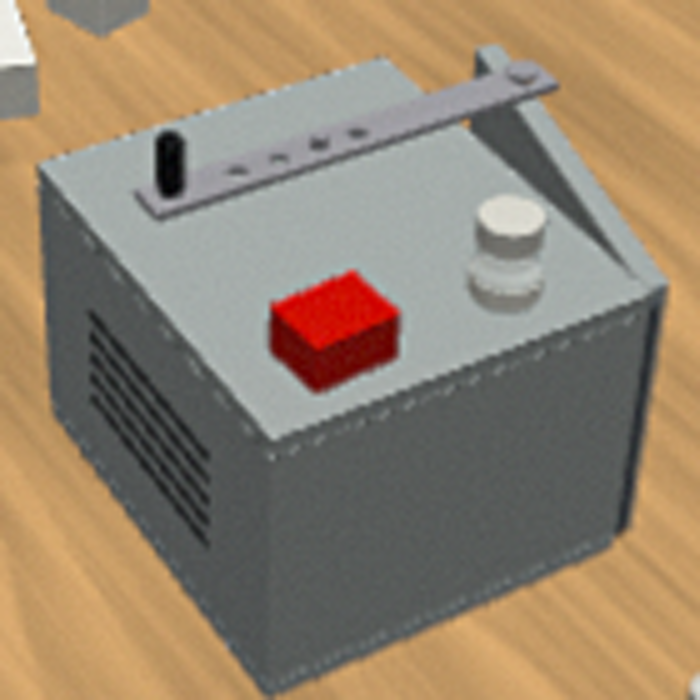

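```bash
python3 - <<'E'
from h import *
f=dict(np.load("pics/top0.npz"));g=dict(np.load("pics/scene0.npz"))
T=lambda u,v:((u+.5)/5+240-.5,(v+.5)/5+130-.5)
S=lambda u,v:((u+.5)/5+265-.5,(v+.5)/5+165-.5)
for n,c in dict(bl=(73,32),br=(502,60),fr=(475,432),fl=(38,408)).items(): print(n,onz(f,T(*c),.18).round(4))
for n,c in dict(bl=(272,440),br=(40,165),fr=(385,60),fl=(665,287)).items(): print('S',n,onz(g,S(*c),.18).round(4))
for n,a,b,z in (("185",(378,190),(235,170),.185),("160",(374,232),(278,157),.185),("135",(373,277),(318,144),.185),("110",(369,321),(357,132),.185),("knobtop",(385,102),(171,135),.221),("stud",(355,528),(523,72),.19)):
    print(n,onz(f,T(*a),z).round(4),onz(g,S(*b),z).round(4),[np.round(x,4) for x in two(f,T(*a),g,S(*b))])
E
```

```text
bl [0.701  0.1991 0.18  ]
br [ 0.6907 -0.0498  0.18  ]
fr [ 0.4728 -0.0381  0.18  ]
fl [0.4802 0.2065 0.18  ]
S bl [0.7015 0.201  0.18  ]
S br [ 0.6902 -0.0463  0.18  ]
S fr [ 0.4728 -0.036   0.18  ]
S fl [0.473  0.2094 0.18  ]
185 [0.6098 0.0198 0.185 ] [0.6075 0.0176 0.185 ] [array([0.6091, 0.0199, 0.187 ]), np.float64(0.0003)]
160 [0.5851 0.0214 0.185 ] [0.5816 0.0194 0.185 ] [array([0.5839, 0.0218, 0.1875]), np.float64(0.0014)]
135 [0.559  0.0212 0.185 ] [0.5566 0.0204 0.185 ] [array([0.5582, 0.0216, 0.1865]), np.float64(0.0012)]
110 [0.5336 0.0228 0.185 ] [0.5321 0.0218 0.185 ] [array([0.5332, 0.0229, 0.1861]), np.float64(0.0004)]
knobtop [0.6504 0.0167 0.221 ] [0.646  0.0172 0.221 ] [array([0.6484, 0.0178, 0.2228]), np.float64(0.0036)]
stud [0.4165 0.0272 0.19  ] [0.4226 0.027  0.19  ] [array([0.4184, 0.0257, 0.1874]), np.float64(0.0046)]
```

```bash
cat >> h.py <<'E'
def mv(p,yawdir=None,s=None):
    "shift in tool axes (cm) to world point p; yaw to bring tool x to yawdir"
    s=s or status.state(); M=R.from_rotvec(s["eef_rot"]).as_matrix()
    out=M.T@(np.array(p)-np.array(s["tcp_pos"]))*100
    y=None
    if yawdir is not None:
        l=M.T@np.array([*yawdir,0]); y=np.degrees(np.arctan2(l[1],l[0])); y=(y+90)%180-90
    return out.round(2),y
E
python3 - <<'E'
from h import *
s=status.state(); print(s['t'],R.from_rotvec(s["eef_rot"]).as_matrix().round(3))
print(mv([.285,-.611,.30]),mv([.56,-.02,.32],(0.05,1)))
E
```

```text
0.15 [[ 0.423 -0.906 -0.001]
 [-0.906 -0.423  0.001]
 [-0.001  0.    -1.   ]]
(array([-0.05,  0.03, -5.85]), None) (array([-41.97, -49.89,  -7.79]), np.float64(27.88671410711106))
```

{"name": "step_arm", "arguments": {
  "motion": [
    {"jaw": -1,"x": -2,"y": -2,"z": -2,"yaw": 2},
    {"jaw": -1,"x": -5,"y": -6,"z": -4,"yaw": 5},
    {"jaw": -1,"x": -8,"y": -9,"z": -6,"yaw": 8},
    {"jaw": -1,"x": -11,"y": -12,"z": -8,"yaw": 11},
    {"jaw": -1,"x": -13.5,"y": -15.5,"z": -8,"yaw": 14},
    {"jaw": -1,"x": -16,"y": -18.5,"z": -8,"yaw": 17},
    {"jaw": -1,"x": -19,"y": -22,"z": -8,"yaw": 20},
    {"jaw": -1,"x": -21.5,"y": -25,"z": -8,"yaw": 23},
    {"jaw": -1,"x": -24,"y": -28.5,"z": -8,"yaw": 26},
    {"jaw": -1,"x": -27,"y": -32,"z": -8,"yaw": 28}
  ]
}}

```text
t: 0.98
tcp_pos: [0.4501, -0.254, 0.3224]
eef_rot: [2.16, -2.281, 0.001]
contact_force: [1.1, 0.2, -1.0]
grip_width: 0.0853
```

```bash
python3 - <<'E'
from h import *
s=status.state(); print(s['t'],s['tcp_pos'],R.from_rotvec(s["eef_rot"]).as_matrix().round(3))
print(mv([.56,.02,.32],(0.05,1)))
E
```

```text
0.9833 [ 0.45007456 -0.25404843  0.32239018] [[-0.054 -0.999  0.   ]
 [-0.999  0.054 -0.   ]
 [ 0.    -0.    -1.   ]]
(array([-27.96,  -9.49,   0.23]), np.float64(-0.2560391381499585))
```

{"name": "step_arm", "arguments": {
  "motion": [
    {"jaw": -1,"x": -3.8,"y": -1.3},
    {"jaw": -1,"x": -7.6,"y": -2.6},
    {"jaw": -1,"x": -11.4,"y": -3.9},
    {"jaw": -1,"x": -15.2,"y": -5.1},
    {"jaw": -1,"x": -19,"y": -6.4},
    {"jaw": -1,"x": -22.5,"y": -7.6},
    {"jaw": -1,"x": -25.6,"y": -8.5},
    {"jaw": -1,"x": -25.6,"y": -8.5},
    {"jaw": -1,"x": -25.6,"y": -8.5}
  ]
}}

```text
validation failed for argument at $.mo...
```

```bash
python3 - <<'E'
from h import *
f=grab_frame("wrist");np.savez("pics/w1.npz",**f);cv2.imwrite("pics/w1.png",f["pixels"][:,:,::-1])
s=status.state(); print(s['t'],s['tcp_pos'],s['contact_force'],R.from_rotvec(s["eef_rot"]).as_matrix().round(3))
E
```

```text
1.0333 [ 0.4546238  -0.24412542  0.32251034] [3.01070608 7.00207547 0.30146041] [[-0.041 -0.999  0.003]
 [-0.999  0.041  0.006]
 [-0.006 -0.003 -1.   ]]
```

View pics/w1.png

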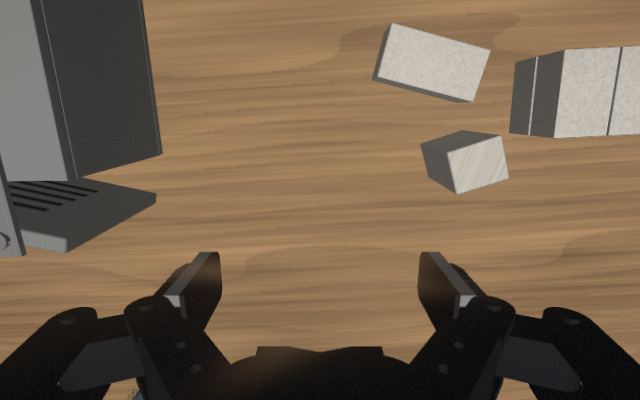

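The move was refused, probably because every row needs every field. The picture shows only the cartons, with the cabinet's edge at left. I'll resend with all fields.

{"name": "step_arm", "arguments": {
  "motion": [
    {"jaw": -1,"x": -3.8,"y": -1.3,"z": 0,"yaw": 0},
    {"jaw": -1,"x": -7.6,"y": -2.6,"z": 0,"yaw": 0},
    {"jaw": -1,"x": -11.4,"y": -3.9,"z": 0,"yaw": 0},
    {"jaw": -1,"x": -15.2,"y": -5.1,"z": 0,"yaw": 0},
    {"jaw": -1,"x": -19,"y": -6.4,"z": 0,"yaw": 0},
    {"jaw": -1,"x": -22.5,"y": -7.6,"z": 0,"yaw": 0},
    {"jaw": -1,"x": -25.6,"y": -8.5,"z": 0,"yaw": 0},
    {"jaw": -1,"x": -25.6,"y": -8.5,"z": 0,"yaw": 0},
    {"jaw": -1,"x": -25.6,"y": -8.5,"z": 0,"yaw": 0}
  ]
}}

```text
t: 1.78
tcp_pos: [0.5479, -0.0026, 0.3219]
eef_rot: [2.169, -2.273, -0.001]
contact_force: [-0.3, -0.3, -0.0]
grip_width: 0.0855
```

```bash
python3 - <<'E'
from h import *
f=grab_frame("wrist");np.savez("pics/w2.npz",**f);cv2.imwrite("pics/w2.png",f["pixels"][:,:,::-1])
s=status.state(); print(s['t'],s['tcp_pos'],s['contact_force'],R.from_rotvec(s["eef_rot"]).as_matrix().round(3))
E
```

```text
1.8333 [ 0.54765765 -0.00481688  0.3218576 ] [ 0.35270137 -1.21041837 -0.5075282 ] [[-0.051 -0.999 -0.001]
 [-0.999  0.051 -0.001]
 [ 0.001  0.001 -1.   ]]
```

View pics/w2.png

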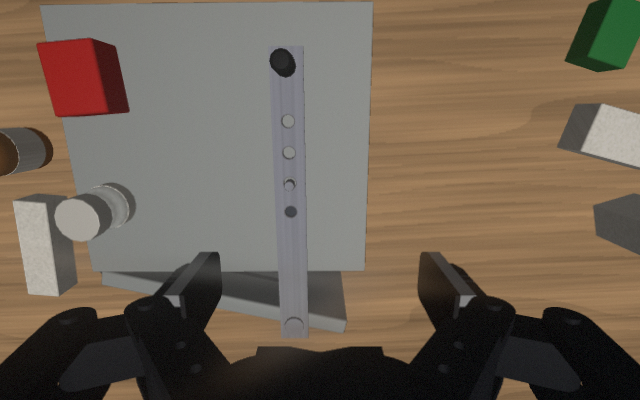

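```bash
python3 - <<'E'
from h import *
f=dict(np.load("pics/w2.npz"))
crop(f,255,35,70,190,4,"pics/w2c.png")
for n,c,z in (("185",(288,121),.185),("160",(289,153),.185),("135",(289.5,184.5),.185),("110",(291,212),.185),("knobtop",(282,62),.221),("stud",(293,326),.19)): print(n,onz(f,c,z).round(4))
E
```

```text
185 [0.6079 0.0208 0.185 ]
160 [0.5826 0.0218 0.185 ]
135 [0.5564 0.0232 0.185 ]
110 [0.5324 0.0236 0.185 ]
knobtop [0.6467 0.0186 0.221 ]
stud [0.4233 0.029  0.19  ]
```

View pics/w2c.png

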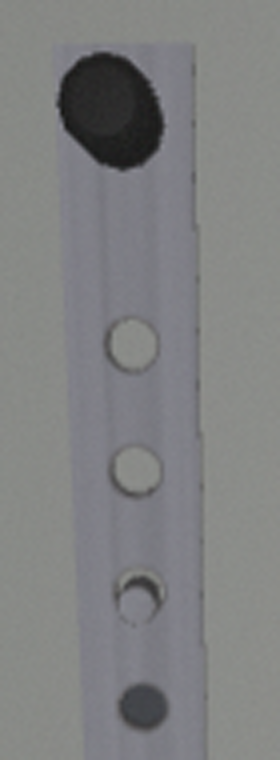

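The wrist view shows the pin in the hole at 135 mm (pixel 289,185), the stud at (293,326) and the knob at (282,62). Measured spacings match the drawing. Next I approach the knob.

```bash
python3 - <<'E'
from h import *
s=status.state(); print(s['t'],s['tcp_pos'])
print(mv([.6475,.0188,.24],(0.037,1)),mv([.6475,.0188,.202]))
E
```

```text
1.8333 [ 0.54765765 -0.00481688  0.3218576 ]
(array([-2.87, -9.86,  8.17]), np.float64(-0.784947379709422)) (array([-2.87, -9.86, 11.97]), None)
```

{"name": "step_arm", "arguments": {
  "motion": [
    {"jaw": -1,"x": -1,"y": -3.3,"z": 2,"yaw": -0.5},
    {"jaw": -1,"x": -2,"y": -6.6,"z": 4,"yaw": -0.8},
    {"jaw": -1,"x": -2.9,"y": -9.9,"z": 6,"yaw": -0.8},
    {"jaw": -1,"x": -2.9,"y": -9.9,"z": 7,"yaw": -0.8},
    {"jaw": -0.3,"x": -2.9,"y": -9.9,"z": 7,"yaw": -0.8},
    {"jaw": -0.3,"x": -2.9,"y": -9.9,"z": 7,"yaw": -0.8}
  ]
}}

```text
t: 2.33
tcp_pos: [0.6473, 0.017, 0.2515]
eef_rot: [2.175, -2.264, -0.002]
contact_force: [-0.3, 0.2, 0.2]
grip_width: 0.0642
```

```bash
python3 - <<'E'
from h import *
f=grab_frame("wrist");np.savez("pics/w3.npz",**f);cv2.imwrite("pics/w3.png",f["pixels"][:,:,::-1])
s=status.state(); print(s['t'],s['tcp_pos'],s['contact_force'],s['grip_width'],R.from_rotvec(s["eef_rot"]).as_matrix().round(3)); print(mv([.6475,.0188,.202],(.037,1)))
E
```

```text
2.3833 [0.64764698 0.01740892 0.25293294] [ 0.0681735  -0.58458599  0.06913718] 0.056608734053461916 [[-0.04  -0.999  0.   ]
 [-0.999  0.04  -0.001]
 [ 0.001 -0.    -1.   ]]
(array([-0.14,  0.02,  5.09]), np.float64(-0.16988647174116522))
```

View pics/w3.png

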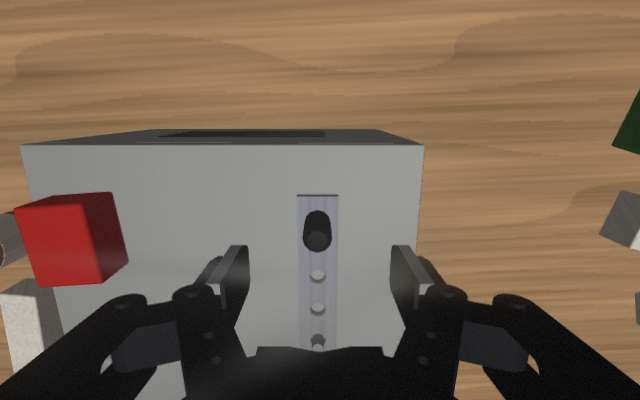

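```bash
python3 - <<'E'
from h import *
f=dict(np.load("pics/w3.npz"))
for z in(.185,.221): print(proj(f,[.6475,.0188,z]))
crop(f,290,190,60,160,4,"pics/w3c.png")
m=(f["pixels"].max(2)<60)[195:256,295:340]; r,c=np.where(m); print(r.min()+195,r.max()+195,c.min()+295,c.max()+295,c.mean()+295)
for v in (238,239,240):print(onz(f,(317.5,v),.221))
for n,c in (("185",(318,276)),("160",(318,309))): print(onz(f,c,.185))
E
```

```text
[318.47380612 219.58481034]
[318.37815944 241.44122106]
211 251 303 331 316.7822410147992
[0.64946697 0.01918308 0.221     ]
[0.64890206 0.01920657 0.221     ]
[0.64833616 0.0192301  0.221     ]
[0.6079058  0.02073073 0.185     ]
[0.58277005 0.02176587 0.185     ]
```

View pics/w3c.png

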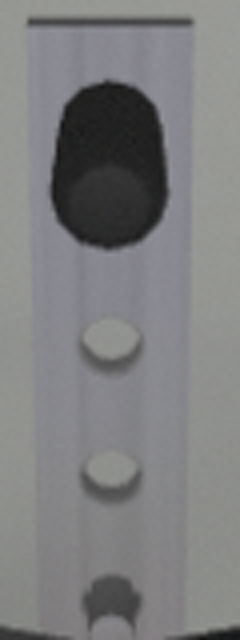

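The knob's top sits at (317,242), within 1 mm of the prediction. I'll descend and grip.

{"name": "step_arm", "arguments": {
  "motion": [
    {"jaw": -0.3,"x": -0.1,"y": 0,"z": 2,"yaw": 0},
    {"jaw": -0.3,"x": -0.1,"y": 0,"z": 4,"yaw": 0},
    {"jaw": -0.3,"x": -0.1,"y": 0,"z": 5,"yaw": 0},
    {"jaw": -0.3,"x": -0.1,"y": 0,"z": 5,"yaw": 0},
    {"jaw": 0.3,"x": -0.1,"y": 0,"z": 5,"yaw": 0},
    {"jaw": 0.6,"x": -0.1,"y": 0,"z": 5,"yaw": 0},
    {"jaw": 1,"x": -0.1,"y": 0,"z": 5,"yaw": 0},
    {"jaw": 1,"x": -0.1,"y": 0,"z": 5,"yaw": 0},
    {"jaw": 1,"x": -0.1,"y": 0,"z": 5,"yaw": 0},
    {"jaw": 1,"x": -0.1,"y": 0,"z": 5,"yaw": 0}
  ]
}}

```text
t: 3.22
tcp_pos: [0.649, 0.0197, 0.2042]
eef_rot: [-2.178, 2.263, -0.004]
contact_force: [-1.5, -1.4, 7.0]
grip_width: 0.0141
```

```bash
python3 - <<'E'
from h import *
f=grab_frame("wrist");np.savez("pics/w4.npz",**f);cv2.imwrite("pics/w4.png",f["pixels"][:,:,::-1])
s=status.state(); print(s['t'],s['tcp_pos'],s['contact_force'],s['torque'],s['grip_width'],R.from_rotvec(s["eef_rot"]).as_matrix().round(3))
E
```

```text
3.2667 [0.64900008 0.01963766 0.20421777] [-2.12652716 -1.00963433  6.84965673] [-0.25742734  0.34555437 -0.01511335] 0.01399622869237402 [[-0.038 -0.999  0.003]
 [-0.999  0.038 -0.001]
 [ 0.001 -0.003 -1.   ]]
```

View pics/w4.png

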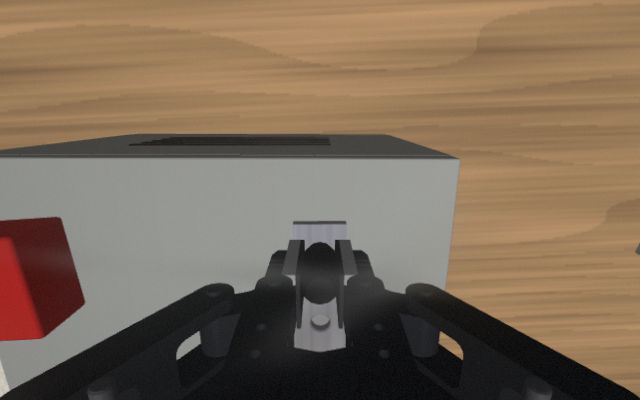

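Gripped: the opening is 14 mm, and a 7 N upward force suggests the fingertips just touch the bar. Now I centre the hole on the pin and lift.

{"name": "step_arm", "arguments": {
  "motion": [
    {"jaw": 1,"x": 0,"y": 0.1,"z": -0.3,"yaw": 0},
    {"jaw": 1,"x": 0,"y": 0.1,"z": -0.6,"yaw": 0},
    {"jaw": 1,"x": 0,"y": 0.2,"z": -1,"yaw": 0},
    {"jaw": 1,"x": 0,"y": 0.3,"z": -1.5,"yaw": 0},
    {"jaw": 1,"x": 0,"y": 0.4,"z": -2,"yaw": 0},
    {"jaw": 1,"x": 0,"y": 0.5,"z": -2.5,"yaw": 0},
    {"jaw": 1,"x": 0,"y": 0.6,"z": -3,"yaw": 0},
    {"jaw": 1,"x": 0,"y": 0.6,"z": -3,"yaw": 0},
    {"jaw": 1,"x": 0,"y": 0.6,"z": -3,"yaw": 0}
  ]
}}

```text
t: 4.02
tcp_pos: [0.6426, 0.0205, 0.2329]
eef_rot: [-2.178, 2.262, -0.001]
contact_force: [3.1, -0.0, -2.2]
grip_width: 0.0142
```

```bash
python3 - <<'E'
from h import *
f=grab_frame("wrist");np.savez("pics/w5.npz",**f);cv2.imwrite("pics/w5.png",f["pixels"][:,:,::-1])
g=grab_frame("scene");np.savez("pics/s5.npz",**g);crop(g,265,165,140,140,5,"pics/s5.png")
s=status.state(); print(s['t'],s['tcp_pos'],s['contact_force'],s['torque'],s['grip_width'],R.from_rotvec(s["eef_rot"]).as_matrix().round(3))
E
```

```text
4.1167 [0.64229017 0.02035116 0.23230904] [ 3.85030783  0.56535966 -2.12734505] [ 0.08294665 -0.93772136 -0.03283025] 0.013929588994496589 [[-0.038 -0.999  0.   ]
 [-0.999  0.038  0.   ]
 [-0.    -0.    -1.   ]]
```

View pics/s5.png

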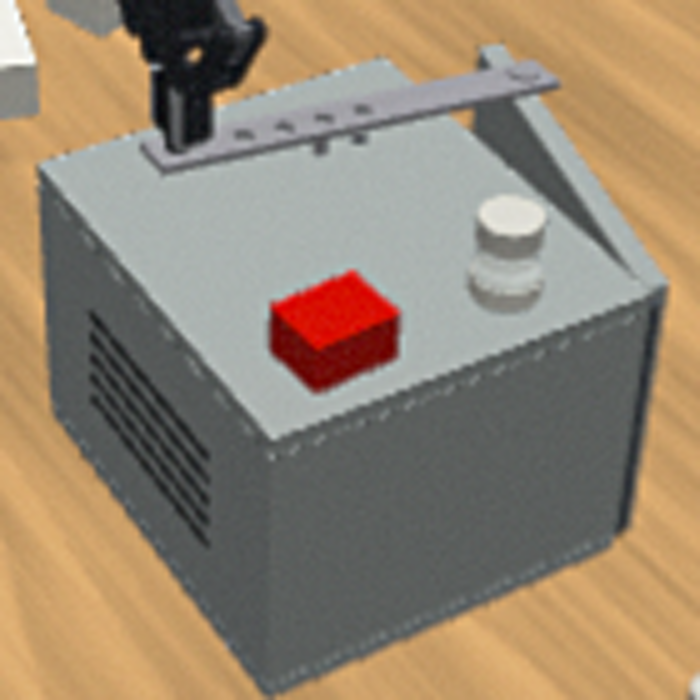

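View pics/w5.png

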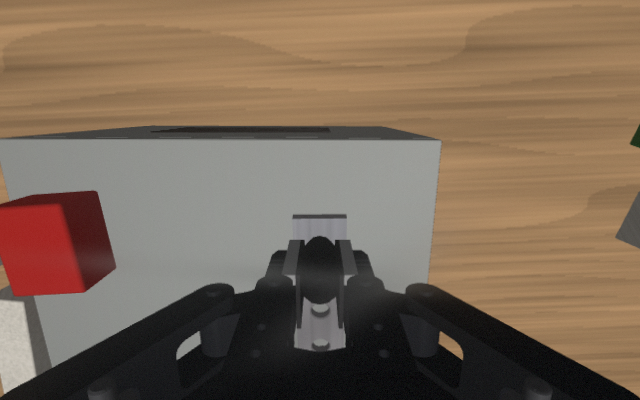

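```bash
python3 - <<'E'
from h import *
from scipy.optimize import brentq
f=dict(np.load("pics/w2.npz"));g=dict(np.load("pics/s5.npz"))
print("pin top wrist",onz(f,(289.3,185.8),.192))
for z in(.18,.192):
    p=proj(g,[.5565,.0228,z]); print((p-[265,165])*5+2)
for yaw in(-.041,-.045,-.037):
    X=np.array([np.cos(yaw),np.sin(yaw)]);Y=np.array([-X[1],X[0]])
    C=(np.array([.696,.0765])-.11*X); H=C-.118*X+.115*Y
    stud=lambda a:H+.18*(-np.sin(a)*X-np.cos(a)*Y)
    pin=np.array([.5565,.0228])
    for L in(.136,.161,.186):
        a=brentq(lambda a:np.linalg.norm(pin-stud(a))-L,0,1.2); u=(pin-stud(a))/L
        print(yaw,L,round(a,3),stud(a).round(4),"u",u.round(4),"knob",(stud(a)+.225*u).round(4))
E
```

```text
pin top wrist [0.55689261 0.02273244 0.192     ]
[320.36722117 153.77675925]
[321.01019133 135.45046081]
-0.041 0.136 0.254 [0.4206 0.0285] u [ 0.9991 -0.042 ] knob [0.6454 0.0191]
-0.041 0.161 0.399 [0.3962 0.0379] u [ 0.9956 -0.0938] knob [0.6202 0.0168]
-0.041 0.186 0.55 [0.3727 0.0512] u [ 0.9882 -0.1528] knob [0.595  0.0168]
-0.045 0.136 0.252 [0.4207 0.0295] u [ 0.9988 -0.0496] knob [0.6454 0.0184]
-0.045 0.161 0.398 [0.3963 0.039 ] u [ 0.9949 -0.1005] knob [0.6202 0.0164]
-0.045 0.186 0.548 [0.3729 0.0523] u [ 0.9873 -0.1588] knob [0.595  0.0166]
-0.037 0.136 0.255 [0.4206 0.0275] u [ 0.9994 -0.0344] knob [0.6454 0.0197]
-0.037 0.161 0.401 [0.3961 0.0368] u [ 0.9962 -0.0871] knob [0.6203 0.0172]
-0.037 0.186 0.551 [0.3725 0.0501] u [ 0.9892 -0.1469] knob [0.5951 0.0171]
```

The stay is off the pin: in the scene crop the pin stands free at (321,148) under the bar, where projection puts it. The fit gives a door angle of 0.25 now and 0.55 at the end, with the bar yawing about 6°. Drawing the door open.

{"name": "step_arm", "arguments": {
  "motion": [
    {"jaw": 1,"x": 0,"y": 0.4,"z": 0,"yaw": 0.5},
    {"jaw": 1,"x": 0.1,"y": 0.9,"z": 0,"yaw": 1},
    {"jaw": 1,"x": 0.2,"y": 1.5,"z": 0,"yaw": 2},
    {"jaw": 1,"x": 0.2,"y": 2.1,"z": 0,"yaw": 3},
    {"jaw": 1,"x": 0.3,"y": 2.7,"z": 0,"yaw": 4},
    {"jaw": 1,"x": 0.3,"y": 3.3,"z": 0,"yaw": 4.5},
    {"jaw": 1,"x": 0.4,"y": 3.9,"z": 0,"yaw": 5},
    {"jaw": 1,"x": 0.4,"y": 4.4,"z": 0,"yaw": 6},
    {"jaw": 1,"x": 0.45,"y": 4.8,"z": 0,"yaw": 6.3},
    {"jaw": 1,"x": 0.45,"y": 4.8,"z": 0,"yaw": 6.3}
  ]
}}

```text
t: 4.95
tcp_pos: [0.5931, 0.0177, 0.2324]
eef_rot: [2.05, -2.38, -0.001]
contact_force: [3.1, -0.4, -2.2]
grip_width: 0.0143
```

```bash
python3 - <<'E'
from h import *
s=status.state(); print(s['t'],s['tcp_pos'],s['contact_force'],s['torque'],s['grip_width'],R.from_rotvec(s["eef_rot"]).as_matrix().round(3))
for n in("wrist","scene","top"):
    f=grab_frame(n);np.savez(f"pics/{n}6.npz",**f)
    if n=="wrist": crop(f,240,190,160,170,4,"pics/w6.png")
    if n=="scene": crop(f,265,150,140,110,5,"pics/s6.png")
    if n=="top": crop(f,240,130,110,130,4,"pics/t6.png")
s=status.state(); print(s['t'],s['tcp_pos'],s['contact_force'])
E
```

```text
4.95 [0.59311296 0.01770044 0.23239634] [ 3.09714263 -0.4356565  -2.18298709] [-0.07807655 -1.0048534  -0.04388119] 0.014260475196776416 [[-0.148 -0.989 -0.001]
 [-0.989  0.148 -0.   ]
 [ 0.     0.001 -1.   ]]
5.1 [0.59402781 0.01773399 0.23223626] [ 1.53746275 -0.6563911  -0.93531462]
```

View pics/w6.png

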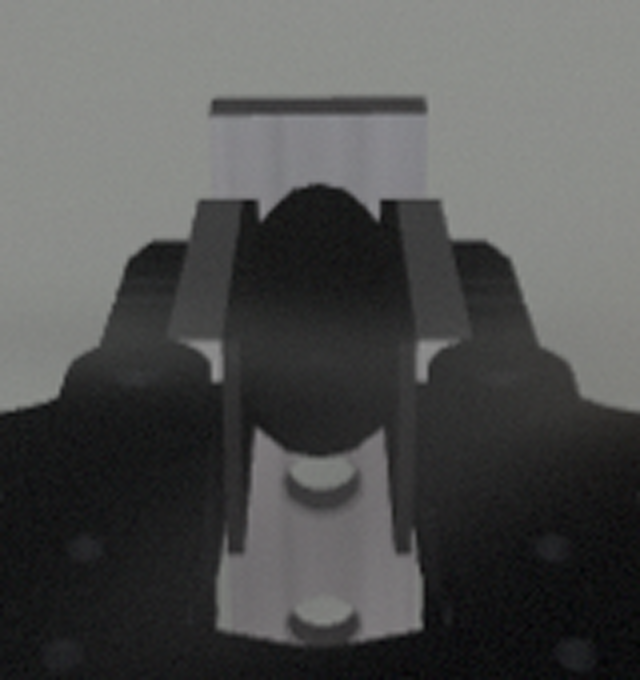

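View pics/s6.png

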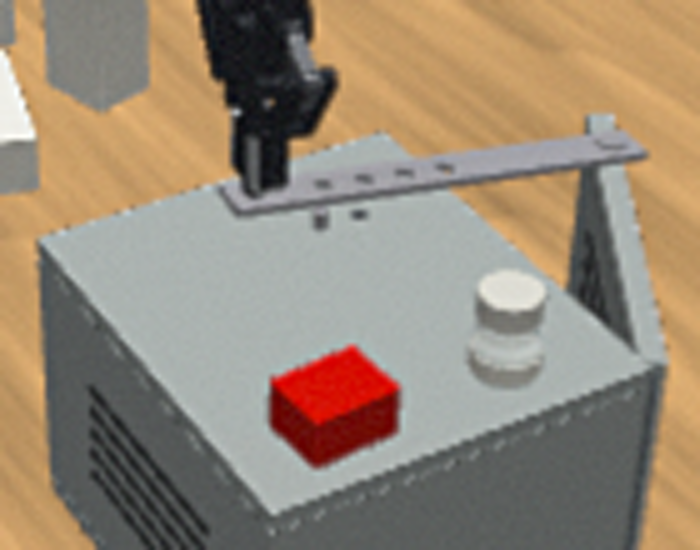

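View pics/t6.png

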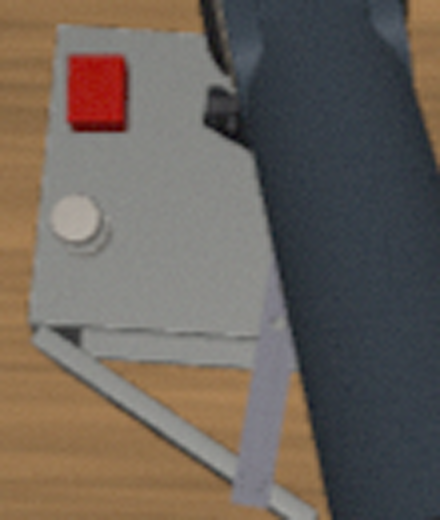

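```bash
python3 - <<'E'
from h import *
w=dict(np.load("pics/wrist6.npz"));g=dict(np.load("pics/scene6.npz"))
W=lambda u,v:((u+.5)/4+240-.5,(v+.5)/4+190-.5)
S=lambda u,v:((u+.5)/5+265-.5,(v+.5)/5+150-.5)
print("h185",two(w,W(322,483),g,S(323,184)))
print("h160",two(w,W(323,621),g,S(363,179)))
for z in(.18,.192): print("pin proj",(proj(g,[.557,.0228,z])-[265,150])*5+2)
# expected hole from TCP: grasp point
for th in(.10,.115,.13):
    print(th,.5565+.0,"exp hole offset",-.04*np.cos(th)+.029*np.sin(th))
# projections
for z in(.2,.205,.21):
    print(z,onz(g,S(323,184),z),onz(w,W(322,483),z))
crop(g,310,178,60,40,12,"pics/s6c.png")
E
```

```text
h185 (array([0.55684849, 0.02396963, 0.2096793 ]), np.float64(0.0004922298008895932))
h160 (array([0.53304992, 0.02735626, 0.20672665]), np.float64(6.784153217291316e-05))
pin proj [319.59505847 229.05342812]
pin proj [320.23362149 210.72527044]
0.1 0.5565 exp hole offset -0.036904997528363015
0.115 0.5565 exp hole offset -0.036408137409152386
0.13 0.5565 exp hole offset -0.03590308561262037
0.2 [0.54829769 0.01198606 0.2       ] [0.55074423 0.02485316 0.2       ]
0.205 [0.55255004 0.01810499 0.205     ] [0.5540488  0.02437497 0.205     ]
0.21 [0.5568024  0.02422393 0.21      ] [0.55735337 0.02389678 0.21      ]
```

View pics/s6c.png

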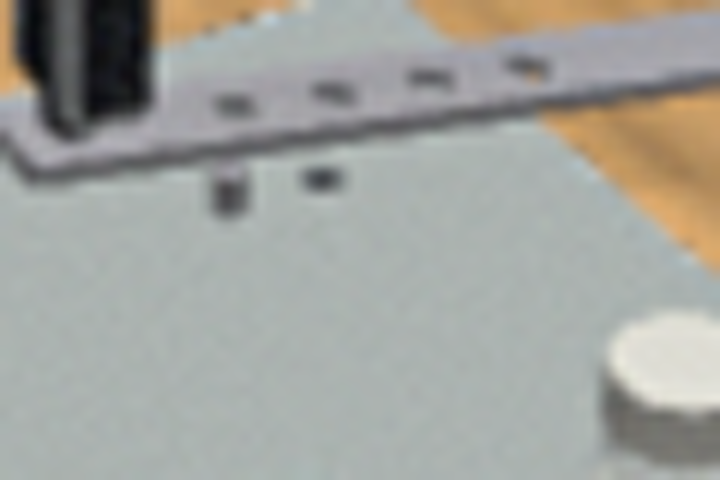

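Scene crop: the last hole is at (323,184), with the pin right below it at (320,215). Triangulation puts the hole at (0.557, 0.024, 0.210) and the pin at (0.557, 0.0228), so it is nearly above it. Lowering partway with the tilt correction.

{"name": "step_arm", "arguments": {
  "motion": [
    {"jaw": 1,"x": 0.05,"y": 0,"z": 0.2,"yaw": 0},
    {"jaw": 1,"x": 0.05,"y": -0.05,"z": 0.4,"yaw": 0},
    {"jaw": 1,"x": 0.05,"y": -0.1,"z": 0.6,"yaw": 0},
    {"jaw": 1,"x": 0.05,"y": -0.15,"z": 0.8,"yaw": 0},
    {"jaw": 1,"x": 0.05,"y": -0.15,"z": 1.0,"yaw": 0},
    {"jaw": 1,"x": 0.05,"y": -0.15,"z": 1.0,"yaw": 0},
    {"jaw": 1,"x": 0.05,"y": -0.15,"z": 1.0,"yaw": 0}
  ]
}}

```text
t: 5.68
tcp_pos: [0.5954, 0.017, 0.2221]
eef_rot: [2.051, -2.379, -0.001]
contact_force: [2.9, -0.3, -0.6]
grip_width: 0.014
```

```bash
cat > look.py <<'E'
import sys
from h import *
k=sys.argv[1]
s=status.state(); print(s['t'],s['tcp_pos'].round(4),np.round(s['contact_force'],2),np.round(s['torque'],2),s['grip_width'])
for n in("wrist","scene"):
    f=grab_frame(n);np.savez(f"pics/{n}{k}.npz",**f)
    if n=="wrist": crop(f,290,260,60,100,6,f"pics/w{k}.png")
    else: crop(f,310,178,60,40,12,f"pics/s{k}.png")
a=cv2.imread(f"pics/w{k}.png");b=cv2.imread(f"pics/s{k}.png")
b=cv2.resize(b,None,fx=.6,fy=.6); c=np.zeros((600,800,3),np.uint8); c[:600,:360]=a[:600,:360]; c[:b.shape[0],365:365+b.shape[1]]=b
cv2.imwrite(f"pics/c{k}.png",c)
s=status.state(); print(s['t'],s['tcp_pos'].round(4),np.round(s['contact_force'],2))
E
python3 look.py 7
```

```text
5.6833 [0.5954 0.017  0.2221] [ 2.87 -0.33 -0.62] [-0.06 -0.6  -0.05] 0.013993434673092655
5.7833 [0.5954 0.017  0.2223] [ 3.22  0.4  -0.43]
```

View pics/c7.png

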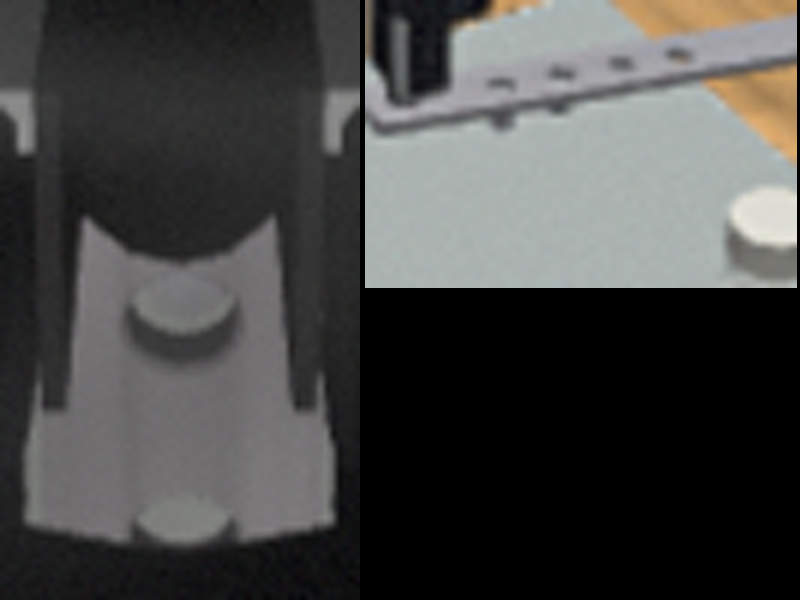

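```bash
python3 - <<'E'
from h import *
w=dict(np.load("pics/wrist7.npz"));g=dict(np.load("pics/scene7.npz"))
W=lambda u,v:((u+.5)/6+290-.5,(v+.5)/6+260-.5)
S=lambda u,v:((u+.5)/12+310-.5,(v+.5)/12+178-.5)
iS=lambda p:((proj(g,p)-[310,178])+.5)*12-.5
iW=lambda p:((proj(w,p)-[290,260])+.5)*6-.5
print("h185",two(w,W(184,318),g,S(225,142)))
print("pin top in wrist",iW([.557,.0228,.192]),"scene base/top",iS([.557,.0228,.18]),iS([.557,.0228,.192]))
a=cv2.resize(w["pixels"][295:325,303:337,::-1],None,fx=16,fy=16,interpolation=cv2.INTER_CUBIC)
b=cv2.resize(g["pixels"][180:205,315:345,::-1],None,fx=16,fy=16,interpolation=cv2.INTER_CUBIC)
a=np.clip(a.astype(float)*1.5,0,255).astype(np.uint8)
c=np.zeros((480,800,3),np.uint8);c[:a.shape[0],:400]=a[:480,:400];c[:400,400:800]=b[:400,:400];cv2.imwrite("pics/c7b.png",c)
E
```

```text
h185 (array([0.55874366, 0.02323   , 0.20052848]), np.float64(5.951310461882917e-05))
pin top in wrist [191.0475573  279.92272218] scene base/top [227.72814032 214.42822749] [229.26069158 170.44064906]
```

View pics/c7b.png

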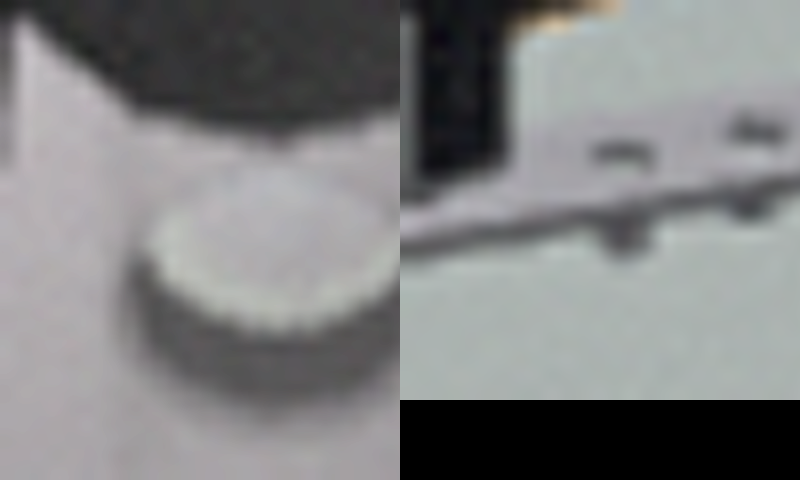

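In the enlarged wrist view (left) the pin's pale top shows inside the hole, centred laterally. Both that view and triangulation put the hole about 2 mm too far in +x, so I correct by that much and lower to just above contact.

{"name": "step_arm", "arguments": {
  "motion": [
    {"jaw": 1,"x": 0,"y": 0.1,"z": 0,"yaw": 0},
    {"jaw": 1,"x": 0,"y": 0.2,"z": 0,"yaw": 0},
    {"jaw": 1,"x": 0,"y": 0.2,"z": 0.1,"yaw": 0},
    {"jaw": 1,"x": 0,"y": 0.18,"z": 0.2,"yaw": 0},
    {"jaw": 1,"x": 0,"y": 0.17,"z": 0.3,"yaw": 0},
    {"jaw": 1,"x": 0,"y": 0.17,"z": 0.3,"yaw": 0},
    {"jaw": 1,"x": 0,"y": 0.17,"z": 0.3,"yaw": 0}
  ]
}}

```text
t: 6.37
tcp_pos: [0.5938, 0.0172, 0.2193]
eef_rot: [2.051, -2.38, -0.0]
contact_force: [3.7, 1.0, 1.0]
grip_width: 0.0144
```

```bash
cat > look2.py <<'E'
import sys
from h import *
k=sys.argv[1]
s=status.state(); print(s['t'],s['tcp_pos'].round(4),np.round(s['contact_force'],2),np.round(s['torque'],2),s['grip_width'])
w=grab_frame("wrist");np.savez(f"pics/wrist{k}.npz",**w);g=grab_frame("scene");np.savez(f"pics/scene{k}.npz",**g)
a=cv2.resize(w["pixels"][295:325,303:337,::-1],None,fx=16,fy=16,interpolation=cv2.INTER_CUBIC)
b=cv2.resize(g["pixels"][180:205,315:345,::-1],None,fx=16,fy=16,interpolation=cv2.INTER_CUBIC)
a=np.clip(a.astype(float)*1.5,0,255).astype(np.uint8)
c=np.zeros((480,800,3),np.uint8);c[:a.shape[0],:400]=a[:480,:400];c[:400,400:800]=b[:400,:400];cv2.imwrite(f"pics/c{k}.png",c)
s=status.state(); print(s['t'],s['tcp_pos'].round(4),np.round(s['contact_force'],2))
E
python3 look2.py 8
```

```text
6.3667 [0.5938 0.0172 0.2193] [3.7  0.96 1.02] [-0.04 -0.52 -0.14] 0.014424009234374318
6.4667 [0.5938 0.0172 0.2193] [3.97 0.06 1.17]
```

View pics/c8.png

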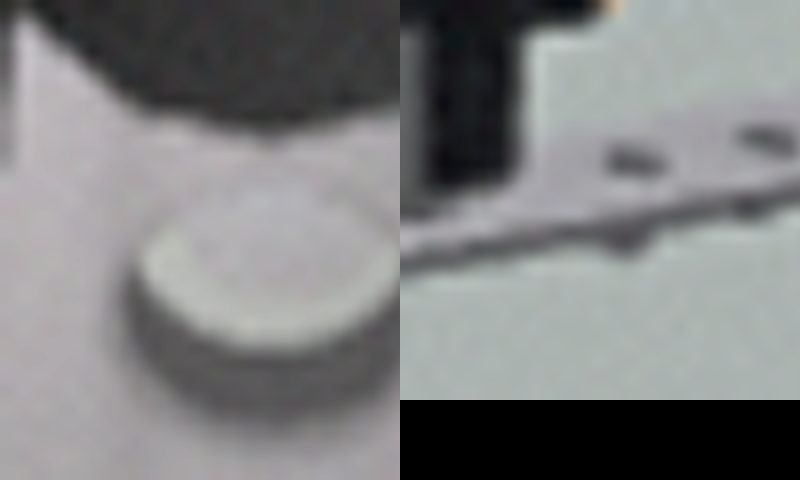

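```bash
sed -i 's/303:337/308:333/' look2.py; python3 - <<'E'
from h import *
c=np.zeros((480,800,3),np.uint8)
for i,k in enumerate((7,8)):
    w=dict(np.load(f"pics/wrist{k}.npz"))
    a=cv2.resize(w["pixels"][297:325,308:333,::-1],None,fx=16,fy=16,interpolation=cv2.INTER_CUBIC)
    a=np.clip((a.astype(float)-60)*2.2,0,255).astype(np.uint8); c[:448,400*i:400*i+400]=a
cv2.imwrite("pics/c8b.png",c)
E
```

```text
(no output)
```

View pics/c8b.png

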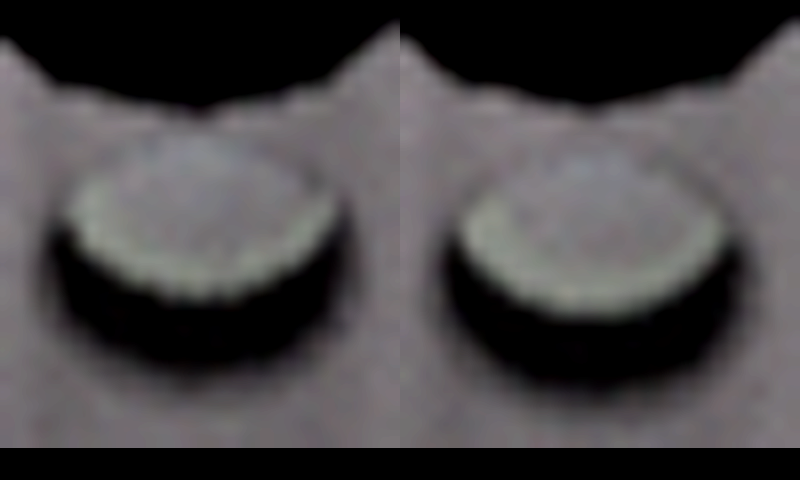

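Contrast-stretched, the pin top sits inside the hole with a pale gap all round: about 45 px on the left, 28 on the right, 35 below at 16x. The hole needs about 0.3 mm to the right, then I feel downwards.

{"name": "step_arm", "arguments": {
  "motion": [
    {"jaw": 1,"x": 0.03,"y": 0,"z": 0.05,"yaw": 0},
    {"jaw": 1,"x": 0.03,"y": 0,"z": 0.1,"yaw": 0},
    {"jaw": 1,"x": 0.03,"y": -0.02,"z": 0.15,"yaw": 0},
    {"jaw": 1,"x": 0.03,"y": -0.03,"z": 0.2,"yaw": 0},
    {"jaw": 1,"x": 0.03,"y": -0.04,"z": 0.25,"yaw": 0},
    {"jaw": 1,"x": 0.03,"y": -0.04,"z": 0.25,"yaw": 0}
  ]
}}

```text
t: 6.97
tcp_pos: [0.5941, 0.0168, 0.2167]
eef_rot: [2.051, -2.379, -0.0]
contact_force: [4.1, 0.3, 1.2]
grip_width: 0.0141
```

```bash
python3 look2.py 9
```

```text
6.9667 [0.5941 0.0168 0.2167] [4.1  0.25 1.16] [-0.02 -0.4  -0.15] 0.01407210352772566
7.0667 [0.5941 0.0168 0.2168] [ 4.13 -0.31  0.69]
```

View pics/c9.png

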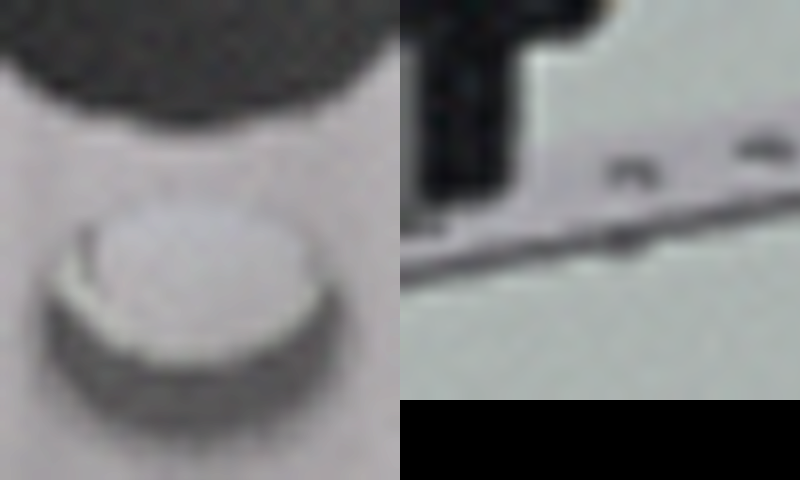

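{"name": "step_arm", "arguments": {
  "motion": [
    {"jaw": 1,"x": 0.04,"y": 0.04,"z": 0,"yaw": 0},
    {"jaw": 1,"x": 0.04,"y": 0.03,"z": 0.05,"yaw": 0},
    {"jaw": 1,"x": 0.04,"y": 0.02,"z": 0.1,"yaw": 0},
    {"jaw": 1,"x": 0.04,"y": 0.01,"z": 0.15,"yaw": 0},
    {"jaw": 1,"x": 0.04,"y": 0,"z": 0.2,"yaw": 0},
    {"jaw": 1,"x": 0.04,"y": 0,"z": 0.2,"yaw": 0}
  ]
}}

```text
t: 7.57
tcp_pos: [0.5941, 0.0162, 0.2147]
eef_rot: [2.051, -2.379, 0.0]
contact_force: [4.1, 0.0, 1.4]
grip_width: 0.0141
```

```bash
python3 look2.py 10
```

```text
7.5667 [0.5941 0.0162 0.2147] [4.08 0.02 1.4 ] [-0.04 -0.43 -0.08] 0.014114790088613651
7.6667 [0.5941 0.0162 0.2147] [ 4.91 -0.8   1.68]
```

View pics/c10.png

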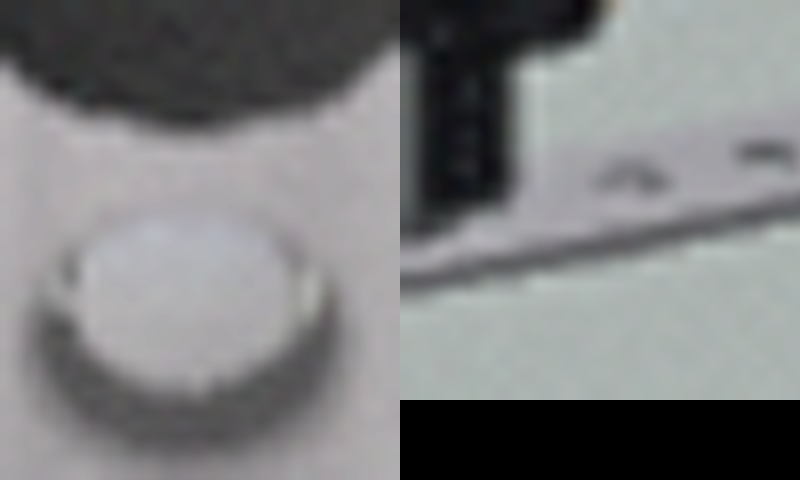

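The pin top (190,300 at left) is centred sideways and now covers the hole's lower rim, so it's inside. There is no contact force beyond the spring. Continuing down.

{"name": "step_arm", "arguments": {
  "motion": [
    {"jaw": 1,"x": 0,"y": 0,"z": 0.06,"yaw": 0},
    {"jaw": 1,"x": 0,"y": -0.02,"z": 0.12,"yaw": 0},
    {"jaw": 1,"x": 0,"y": -0.03,"z": 0.18,"yaw": 0},
    {"jaw": 1,"x": 0,"y": -0.04,"z": 0.24,"yaw": 0},
    {"jaw": 1,"x": 0,"y": -0.05,"z": 0.3,"yaw": 0},
    {"jaw": 1,"x": 0,"y": -0.05,"z": 0.35,"yaw": 0},
    {"jaw": 1,"x": 0,"y": -0.05,"z": 0.35,"yaw": 0}
  ]
}}

```text
t: 8.25
tcp_pos: [0.5946, 0.0163, 0.2112]
eef_rot: [2.051, -2.379, -0.0]
contact_force: [3.7, -0.1, 1.8]
grip_width: 0.0141
```

```bash
python3 look2.py 11
```

```text
8.25 [0.5946 0.0163 0.2112] [ 3.67 -0.09  1.78] [-0.07 -0.23  0.  ] 0.014100701333856413
8.35 [0.5946 0.0163 0.2113] [ 4.15 -0.29  1.72]
```

View pics/c11.png

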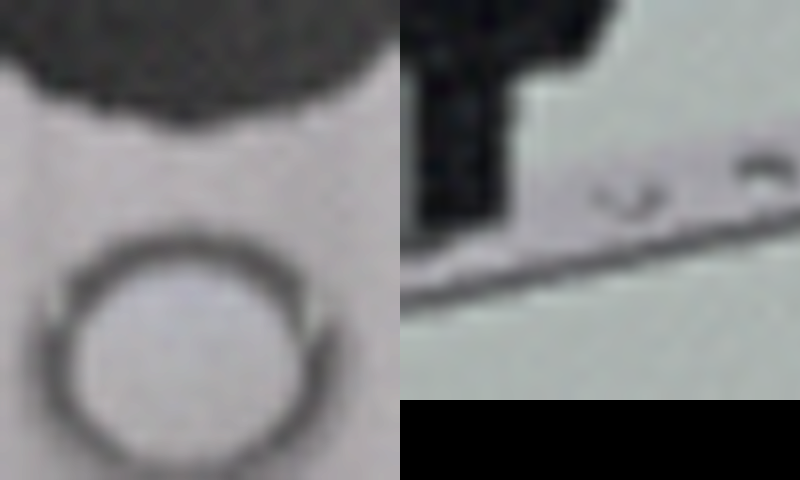

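The pin top (190,365) now fills the hole with an even dark ring, about level with the bar's top. Continuing.

{"name": "step_arm", "arguments": {
  "motion": [
    {"jaw": 1,"x": 0,"y": -0.01,"z": 0.08,"yaw": 0},
    {"jaw": 1,"x": 0,"y": -0.02,"z": 0.16,"yaw": 0},
    {"jaw": 1,"x": 0,"y": -0.03,"z": 0.24,"yaw": 0},
    {"jaw": 1,"x": 0,"y": -0.04,"z": 0.32,"yaw": 0},
    {"jaw": 1,"x": 0,"y": -0.05,"z": 0.4,"yaw": 0},
    {"jaw": 1,"x": 0,"y": -0.06,"z": 0.48,"yaw": 0},
    {"jaw": 1,"x": 0,"y": -0.06,"z": 0.48,"yaw": 0}
  ]
}}

```text
t: 8.93
tcp_pos: [0.5952, 0.0163, 0.2065]
eef_rot: [-2.051, 2.38, 0.0]
contact_force: [3.2, 0.4, 2.3]
grip_width: 0.0139
```

```bash
sed -i 's/295:325/300:328/' look2.py; python3 look2.py 12
```

```text
8.9333 [0.5952 0.0163 0.2065] [3.16 0.42 2.3 ] [-0.06 -0.23 -0.09] 0.01393447823544136
9.0333 [0.5952 0.0163 0.2065] [ 3.81 -1.19  1.61]
```

View pics/c12.png

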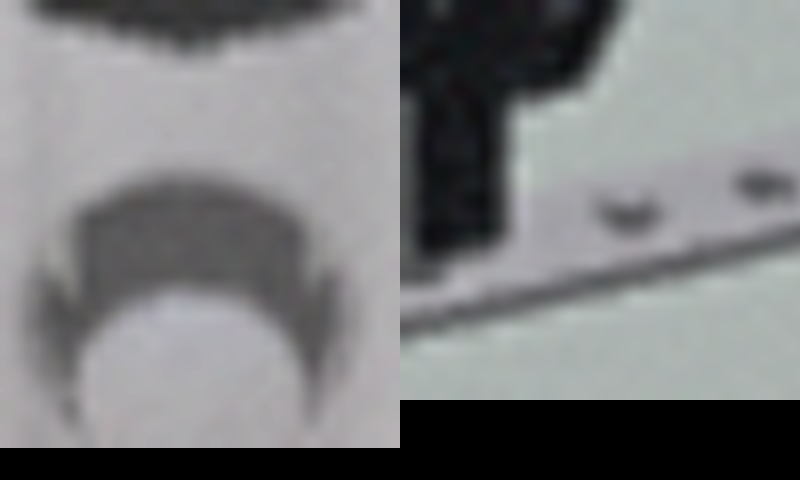

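Pin well through, with its dark side visible above the bar. Lowering the last few millimetres to rest on the cabinet top.

{"name": "step_arm", "arguments": {
  "motion": [
    {"jaw": 1,"x": 0,"y": -0.01,"z": 0.07,"yaw": 0},
    {"jaw": 1,"x": 0,"y": -0.02,"z": 0.14,"yaw": 0},
    {"jaw": 1,"x": 0,"y": -0.03,"z": 0.2,"yaw": 0},
    {"jaw": 1,"x": 0,"y": -0.04,"z": 0.25,"yaw": 0},
    {"jaw": 1,"x": 0,"y": -0.04,"z": 0.28,"yaw": 0},
    {"jaw": 1,"x": 0,"y": -0.04,"z": 0.28,"yaw": 0}
  ]
}}

```text
t: 9.53
tcp_pos: [0.5959, 0.0162, 0.2044]
eef_rot: [-2.051, 2.379, -0.001]
contact_force: [2.7, -0.6, 4.5]
grip_width: 0.0137
```

```bash
python3 look2.py 13
```

```text
9.5333 [0.5959 0.0162 0.2044] [ 2.68 -0.62  4.47] [-0.05 -0.07 -0.03] 0.013654138343048367
9.6333 [0.5959 0.0162 0.2044] [ 3.04 -0.51  4.76]
```

View pics/c13.png

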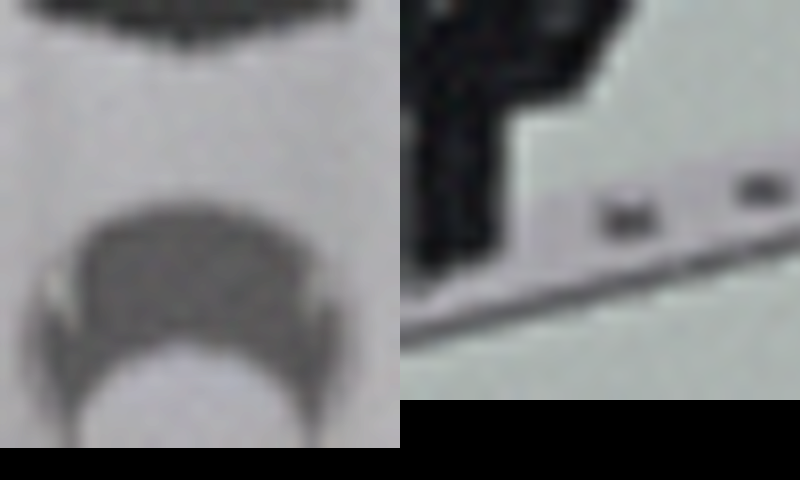

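The upward force rose from 2 to 4.7 N, so the bar rests on the cabinet. Letting go and rising.

{"name": "step_arm", "arguments": {
  "motion": [
    {"jaw": 1,"x": 0,"y": 0,"z": 0.05,"yaw": 0},
    {"jaw": 0.8,"x": 0,"y": 0,"z": 0.05,"yaw": 0},
    {"jaw": 0.4,"x": 0,"y": 0,"z": 0.05,"yaw": 0},
    {"jaw": 0,"x": 0,"y": 0,"z": 0.05,"yaw": 0},
    {"jaw": -0.2,"x": 0,"y": 0,"z": 0,"yaw": 0},
    {"jaw": -0.2,"x": 0,"y": 0,"z": -0.5,"yaw": 0},
    {"jaw": -0.2,"x": 0,"y": 0,"z": -2,"yaw": 0},
    {"jaw": -0.2,"x": 0,"y": 0,"z": -4,"yaw": 0},
    {"jaw": -0.2,"x": 0,"y": 0,"z": -7,"yaw": 0},
    {"jaw": -0.2,"x": 0,"y": 0,"z": -10,"yaw": 0}
  ]
}}

```text
t: 10.47
tcp_pos: [0.5946, 0.0162, 0.304]
eef_rot: [2.05, -2.377, -0.003]
contact_force: [0.3, -0.5, 0.5]
grip_width: 0.0514
```

{"name": "step_arm", "arguments": {
  "motion": [
    {"jaw": -0.2,"x": 0,"y": 0,"z": -1,"yaw": 0},
    {"jaw": -0.2,"x": 0,"y": -1.5,"z": -1,"yaw": 0},
    {"jaw": -0.2,"x": 0,"y": -3,"z": -1,"yaw": 0},
    {"jaw": -0.2,"x": 0,"y": -3,"z": -1,"yaw": 0},
    {"jaw": -0.2,"x": 0,"y": -3,"z": -1,"yaw": 0}
  ]
}}

```text
t: 10.88
tcp_pos: [0.6249, 0.0117, 0.3127]
eef_rot: [2.05, -2.378, -0.002]
contact_force: [-0.1, 0.5, 0.6]
grip_width: 0.0514
```

```bash
python3 - <<'E'
from h import *
s=status.state(); print(s['t'],s['tcp_pos'].round(4),np.round(s['contact_force'],2),s['grip_width'])
w=grab_frame("wrist");np.savez(f"pics/wrist14.npz",**w);g=grab_frame("scene");np.savez("pics/scene14.npz",**g)
cv2.imwrite("pics/w14.png",w["pixels"][:,:,::-1]);crop(g,265,150,140,110,5,"pics/s14.png")
E
```

```text
10.8833 [0.6249 0.0117 0.3127] [-0.11  0.49  0.59] 0.051410551248157146
```

View pics/w14.png

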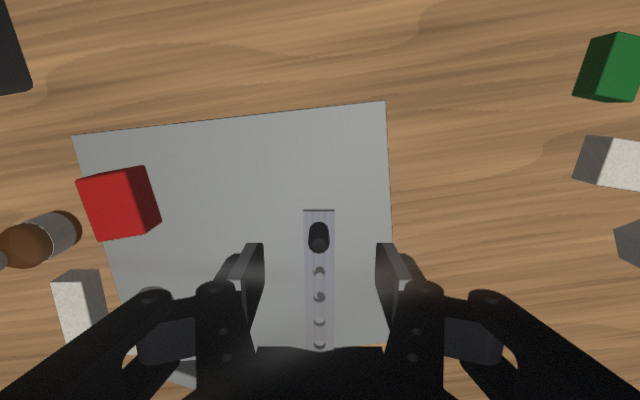

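View pics/s14.png

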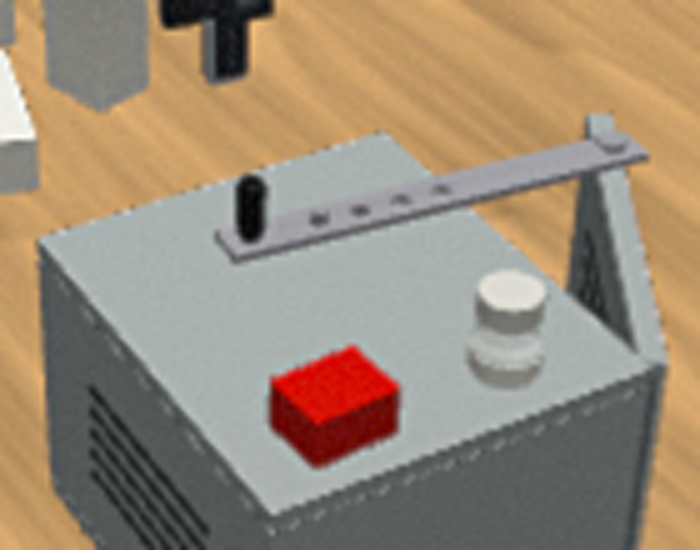

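The stay holds the door open, the knob is free, and the carton and jar haven't moved. Now a numeric flatness check.

```bash
python3 - <<'E'
from h import *
w=dict(np.load("pics/wrist14.npz"));g=dict(np.load("pics/scene14.npz"))
iS=lambda p:(((proj(g,p)-[265,150])+.5)*5-.5).round(1)
# expected flat positions
u=np.array([.988,-.153]);pin=np.array([.557,.0228]);h=pin+.001*u
for n,d,z in(("185",0,.185),("160",-.025,.185),("110",-.075,.185),("knobtop",.04,.221),("endtop",.058,.185)): 
    p=[*(h+d*u),z]; print(n,"scene5x",iS(p),"wrist",proj(w,p).round(1))
a=cv2.resize(w["pixels"][200:352,290:350,::-1],None,fx=3.9,fy=3.9,interpolation=cv2.INTER_CUBIC)
b=cv2.resize(g["pixels"][178:208,305:375,::-1],None,fx=8,fy=8,interpolation=cv2.INTER_CUBIC)
c=np.zeros((600,800,3),np.uint8);c[:a.shape[0],:a.shape[1]]=a[:600];c[:240,236:236+560]=b;cv2.imwrite("pics/c14.png",c)
E
```

```text
185 scene5x [318.2 221.8] wrist [319.6 271. ]
160 scene5x [360.1 211.8] wrist [319.5 296.5]
110 scene5x [442.1 192. ] wrist [319.2 344. ]
knobtop scene5x [250.6 182. ] wrist [320.  244.6]
endtop scene5x [218.6 245.8] wrist [320.1 206.9]
```

View pics/c14.png

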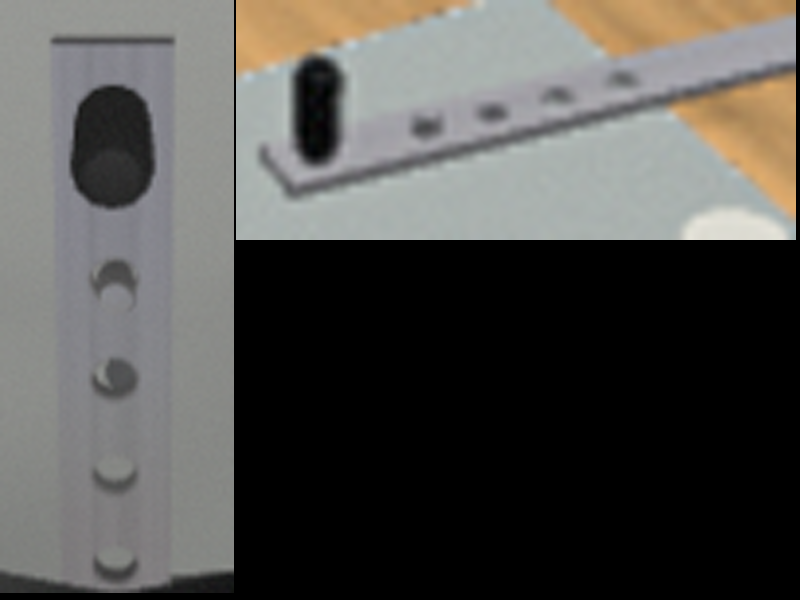

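The pin stands through the last hole (crop 115,290), and all bar points match the flat, seated prediction within about 1 px. Handing in.

```bash
python3 -c "
from bench import status,close_job
s=status.state();print(s['t'],s['contact_force'],abs(s['dq']).max());print(close_job())"
```

```text
10.9833 [-0.25747097  1.10120207 -0.03173604] 0.007863826516912923
the job is handed in; nothing more can be done
None
```

The stay's last hole is now over the pin, the bar lies flat on the cabinet top, and the gripper has let go and moved clear. I handed the job in at about 11 s of the 42 s allowed; no verdict came back.

I lifted the stay off the pin by its knob (the pin was in the 135 mm hole). Then I drew the door open to about 0.55 rad and lowered the hole over the pin in small steps, checking through the wrist camera. The force on the tool stayed below about 7 N in every reading I took.

**Last checks:**
- **Seating:** the pin stands through the last hole, and the hole, knob and bar-end pixels match the flat, seated position within about 1 px.
- **Bystanders:** I saw no movement of the carton and jar on the cabinet top. I didn't measure the items on the bench.
- **At hand-in:** the force on the free tool was about 1 N (noise), and the arm was still.

**What failed or disagreed:**
- One move call was refused because rows lacked fields. It moved nothing, and I resent it in full.
- The first hover over the pin was off by about 2 mm. I corrected it before contact.
- The door angle comes from the geometry fit, not a direct measurement. I also didn't measure directly how far the pin stands through the bar.

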